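# Close a circuit-board test fixture

## Robot

A 6-joint arm with a two-finger parallel gripper is mounted at the origin on the work surface. World frame = base frame: x ahead of the robot, y to its left, z up, the work surface at z = 0. Lengths are in m, angles in rad, forces in N, time in s.
With the tool pointing down it reaches from about 0.35 to 0.775 m from the base axis. Payload 5.5 kg.
Tool frame: the origin (TCP) lies on the centre line of the jaws, within the pads' length; the fingertips stand 11 mm ahead of it and the grasp point (between the pads) lies 8 mm behind it (env.tip_reach is the distance from the TCP to the fingertips, in m); z points along the fingers, x is the direction in which the jaws open and shut, and the axes are right-handed (so a half turn about z gives the same grasp; the last joint's range is limited). The gripper opens to 85 mm and grips with 20 to 120 N. Pads are 22 mm wide; open, the fingers measure 114 mm over their backs; the gripper's body (76 mm by 85 mm) begins 54 mm behind the grasp point. The pads swing forward as they close: fully open they stand 13 mm farther back than shut.
Start: joints at [1.206, 0.313, 0.046, 1.304, 0, 1.431], TCP at [0.128, 0.561, 0.242] pointing down, gripper open.
Joint ranges: [-2.76, 2.76], [-0.86, 1.69], [-1.03, 1.26], [-2.2, 2.34], [-1.47, 1.5], [-3.14, 3.14]. Speed limits (rad/s): [2.57, 2.57, 3.14, 3.14, 3.14, 3.14].

## Interface

Orientations are given as a unit quaternion [w, x, y, z].
In Python, from workcell import env gives the robot as it stands.
- The arm moves only by the tool carry_out, never from a script. Its argument "moves" is one flat list of numbers, 7 for each row, row after row: the gripper command: -1 is shut, 1 is fully open, values between are in proportion, then the shift along the tool's x, y, z in m, then the turn, a rotation vector about the tool's x, y, z in degrees. A call has exactly 5 rows; each row shifts and turns the pose as measured when the row begins, along the tool's axes as they then stand; what a row does not reach is not made up. A row lasts 1/8 s, in which the tool goes at most 62.5 mm and 10.7 degrees, less where a joint would pass 70% of its speed; a pose out of reach is approached as far as the arm can. A call is refused whole if a number of a shift passes 0.0625 or a number of a turn 10.7, either way. A call with a gripper value outside its range is refused whole. The fingers move at their own pace and stop on an object; "squeeze" is the grip in N (left out, the last holds). Time passes only in rows, so rows that do not move let the fingers close, or fill a call up. It gives the time, the measured TCP pose, the force and the opening at its end, in the units of the state.
- env.get_state(): the state, without advancing time (a new reading comes with each control period).
- env.read_camera(name): name is "side" or "top"; returns the picture (400x640x3 uint8, red, green, blue); there is no depth.
- env.calibration(name): a dict with "camera_matrix" (3x3 intrinsics, pixels), "rvec" (rotation vector, rad) and "tvec" (3), from world to camera coordinates, as OpenCV has them. Camera axes: x right, y down, z forward; pixel columns grow to the right and rows downward; lengths in m; the calibration is good to about 2 mm. A picture is of the moment at which its call begins. calibration takes no time and is no camera call.
- env.hand_in(): hands the job in, once; it reports no verdict.
The state is a dict: "clock": time; "joint_pos": joint angles; "qvel": joint speeds; "tau": joint torques, N m; "tcp_pos": TCP position; "orientation": TCP orientation; "wrist_force": force on the tool from outside, world axes, zero at the start; "ft_torque": the same for the moment, N m; "finger_gap": finger opening in m.
Only numpy, scipy, OpenCV 4.12 (cv2) and the standard library are available. Lean on these libraries where they do the work, as an engineer would, in place of code of your own. Each camera call takes 0.05 s, during which the arm holds its last target. There are 200 camera calls.

## Task

Take the pressure plate off the sloping rest and lower it gently, kept level and not dropped, over the two guide pins of the test fixture until it lies fully home on its four stop posts, either way round. Then, with the plate home, press the fixture's toggle-clamp lever flat so that the clamp holds the plate down, and let go of everything. Leave the other things on the bench where they are.

Things in the scene. Friction and masses are not known exactly. Their poses are not given: they have to be found in the camera images.
- plate: Aluminium pressure plate, 100 (its x) x 160 (y) x 12 mm, about 0.55 kg, two 15 mm through holes at x = 0, y = -60 and +60 mm, a black bar handle on top, four studs 5 mm long below. Origin: centre of the underside; z out of the top face. Starts on the rest, tilted 30 degrees, top face leaning away from the robot, low (+x) edge against lips 8 mm high: lift it square off the slope.
- plate_handle (a point): Middle of the bar handle, 36 mm above the plate's underside; axes as the plate's. The bar is centred on the plate, 70 mm long (plate's y), 16 mm thick (plate's x: grip across this), from 20 to 52 mm above the underside.
- rest: Fixed plywood rest with two sloping rails, 30 degrees, on a 130 x 170 mm foot. Its origin is on the bench; the plate lies on it with the centre of its underside 68 mm straight above the origin (up to 8 mm off along the rest's y). The slope falls towards the rest's +x, away from the robot.
- fixture: Fixed test fixture: grey base 195 mm (x, -90 to +105) x 180 mm (y) x 30 mm high, origin on the bench, with a green circuit board, four steel stop posts 14 mm high, two upright steel guide pins (12 mm thick, at x = -30, y = +60 and -60 mm, 80 mm above the bench at the top, last 14 mm tapering to 4 mm) and a toggle clamp at its +x side, away from the robot.
- seat (a point): Where the plate's origin (centre of its underside) is when fully home on the posts: fixture x = -30, y = 0, 44 mm above the bench, plate level, its y along the fixture's y (either way round). Axes as the fixture's. The pins then stand 24 mm out of the plate's top.
- pin_left (a point): Centre of the top of the guide pin at the fixture's +y side, 80 mm above the bench.
- pin_right (a point): Centre of the top of the guide pin at the fixture's -y side, 80 mm above the bench.
- clamp_lever (a joint): Lever angle, rad: 0 = open (rising at 70 degrees above level, leaning to fixture +x), 1.22 = closed (flat, pointing to fixture +x). Starts at 0 to 0.2, stays where left, takes about 3 N. A linked clamp arm, raised when open, swings down to -x as the lever goes flat; its rubber pad ends on the plate's top, 35 mm on the +x side of the handle. It cannot close on a plate that is too high.
- lever_hinge (a point): Point on the lever's hinge axis (along the fixture's y), fixture x = 70 mm, y = 0, 75 mm above the bench.
- lever_grip (a point): Middle of the lever's black rubber grip, 80 mm from the hinge; the grip is 50 mm long along the lever, 20 x 20 mm in section, and can be pinched across the fixture's y and swung about the hinge, or pushed.
- stopwatch: Bystander: round orange stopwatch, 64 mm across, 18 mm high, lying between the rest and the fixture. Leave alone.
- multimeter: Bystander: black hand multimeter, 150 x 75 x 35 mm, at the right. Leave alone.
- screwdriver: Bystander: screwdriver lying at the left. Leave alone.
- tape_roll: Bystander: yellow roll of tape, 90 mm across, 19 mm high, between the rest and the fixture. Leave alone.
- wood_block: Bystander: wood block 50 x 90 x 30 mm, at the left. Leave alone.
- heatsink: Bystander: finned aluminium heat sink 90 x 50 x 28 mm, at the right. Leave alone.
Mind the look-alikes: they are no part of the job. What is shaped like the plate but blue is not meant.

How it is judged:
By the outcome, as a careful person would: the job done as asked, in the order asked, and still so for the second after the job is handed in, with the robot touching nothing.
It also fails if it takes over 58 s, if anything falls off the work surface, if the arm or the gripper's body presses on something with over 40 N, if the wrist force passes 120 N, or if a joint passes its speed limit or range.

## Working session

There is one attempt and no reset: what is moved stays moved. The work goes in short steps, Python scripts to look and compute and a tool call to move; the robot and the scene stay as the last step left them, time stands still between calls to the robot, and variables do not carry over. Pictures are saved under pics/ and viewed, about 8 in all and at most 12, crops included, and the job is handed in when it is done.

Besides the shell and the picture viewer there is one more tool, called after "Call:" by a JSON object that holds its "api" and its "payload", one argument or row to a line. carry_out: Moves the arm, as the interface text tells. Its arguments: {"type":"object","properties":{"moves":{"type":"array"},"squeeze":{"type":"number"}},"required":["moves"]}

```bash
mkdir -p pics
cat > h.py <<'E'
import numpy as np, cv2
from workcell import env
from scipy.spatial.transform import Rotation as R
def cal(n):
    c=env.calibration(n); K=np.array(c["camera_matrix"],float); r=cv2.Rodrigues(np.array(c["rvec"],float))[0]; t=np.array(c["tvec"],float).ravel()
    return K,r,t
def proj(n,P):
    K,r,t=cal(n); p=(r@np.atleast_2d(P).T).T+t; q=(K@p.T).T; return q[:,:2]/q[:,2:]
def tri(ps,pt):
    K,r,t=cal("side");P1=K@np.c_[r,t];K,r,t=cal("top");P2=K@np.c_[r,t]
    X=cv2.triangulatePoints(P1,P2,np.array(ps,float).T.copy(),np.array(pt,float).T.copy());return (X[:3]/X[3]).T
def onz(n,px,z):
    K,r,t=cal(n); C=-r.T@t; d=r.T@np.linalg.solve(K,[*px,1]); return C+d*(z-C[2])/d[2]
def pose():
    s=env.get_state(); q=s["orientation"]; return np.array(s["tcp_pos"]),R.from_quat([q[1],q[2],q[3],q[0]]),s
def save(n,f,crop=None,k=1):
    im=env.read_camera(n)[:,:,::-1]
    cv2.imwrite(f"pics/{f}_raw.png",im)
    if crop: x0,y0,x1,y1=crop; im=im[y0:y1,x0:x1]
    cv2.imwrite(f"pics/{f}.png",cv2.resize(im,None,fx=k,fy=k,interpolation=cv2.INTER_CUBIC))
E
python3 - <<'E'
from h import *
save("side","s0");save("top","t0")
for n in("side","top"):
    K,r,t=cal(n);print(n,K[0,0],-r.T@t)
p,q,s=pose();print(p,q.as_matrix().round(3),s)
E
```

```text
side 436.3375128368647 [ 0.39328329 -0.88400535  1.01186466]
top 371.17404430808523 [0.48008857 0.06928146 1.27700381]
[0.12802027 0.56012015 0.24151492] [[ 0.223  0.975 -0.001]
 [ 0.975 -0.223 -0.002]
 [-0.002 -0.    -1.   ]] {'clock': 0.1, 'joint_pos': array([1.20640034e+00, 3.13909818e-01, 4.51123239e-02, 1.30362045e+00,
       1.40600595e-05, 1.43118661e+00]), 'qvel': array([ 0.0003777 , -0.00066182,  0.00284527, -0.00212499, -0.00200494,
       -0.00156469]), 'tau': array([ 1.76745089e-03, -4.81724453e+01,  2.99245209e+01,  1.26967524e-02,
       -1.34370407e-04,  1.36035942e-05]), 'tcp_pos': array([0.12802027, 0.56012015, 0.24151492]), 'orientation': array([ 4.06209560e-04,  7.81951795e-01,  6.23338377e-01, -7.01749027e-04]), 'wrist_force': array([-0.21099862, -0.05815402, -0.75389072]), 'ft_torque': array([-0.01039965, -0.00063037,  0.03506901]), 'finger_gap': 0.08534031699227197}
```

View pics/s0.png

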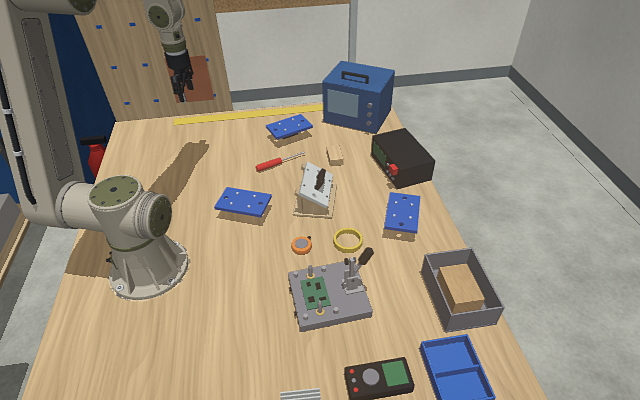

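View pics/t0.png

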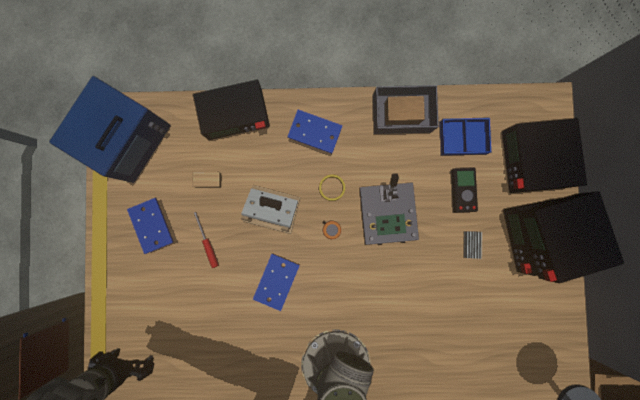

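The side view shows the plate on the rest at about (316,185) and the fixture at about (330,293). In the top view they are at about (270,208) and (389,213). Next I enlarge both.

Run:
```python
import cv2,numpy as np
s=cv2.imread("pics/s0_raw.png");t=cv2.imread("pics/t0_raw.png")
def g(im,x,y,w,h,k):
    c=cv2.resize(im[y:y+h,x:x+w],None,fx=k,fy=k,interpolation=cv2.INTER_CUBIC)
    for i in range(0,w,10):
        cv2.line(c,(i*k,0),(i*k,6 if i%50 else 14),(0,0,255),1)
        if (x+i)%20==0: cv2.putText(c,str(x+i),(i*k,22),0,.35,(0,0,255),1)
    for i in range(0,h,10):
        cv2.line(c,(0,i*k),(6,i*k),(0,0,255),1)
        if (y+i)%20==0: cv2.putText(c,str(y+i),(8,i*k+4),0,.35,(0,0,255),1)
    return c
k=8
cv2.imwrite("pics/plate.png",np.hstack([g(s,290,150,50,70,k),g(t,235,175,50,70,k)]) if 0 else np.hstack([g(s,290,155,50,60,k),g(t,240,180,50+10-10,60,k)]))
cv2.imwrite("pics/fix.png",np.hstack([g(s,285,240,100,100,4),g(t,340,160,100,100,4)]))
k=6
cv2.imwrite("pics/plate.png",np.hstack([g(s,285,150,60,75,k),g(t,235,170,70,75,k)]))
```

```text
(no output)
```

View pics/plate.png

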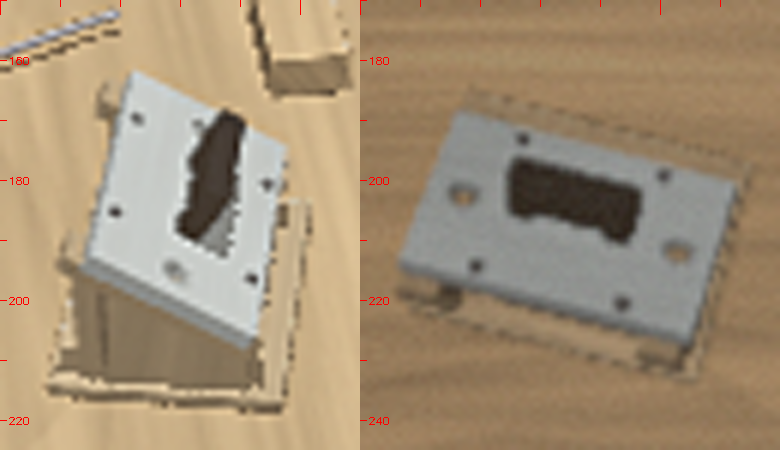

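View pics/fix.png

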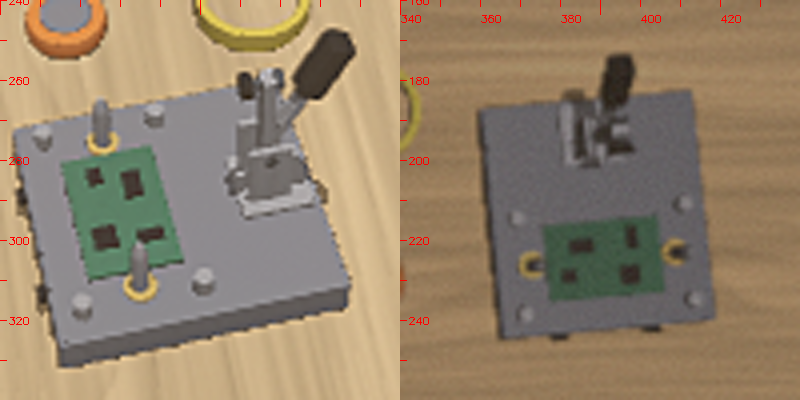

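Plate corners, hole and handle, plus fixture corners, pins and lever, are all readable in both views. I fit the poses from both.

```bash
cat > fit.py <<'E'
from h import *
from scipy.optimize import least_squares
def fit(pts,f,x0):
    def res(v):
        P=f(v);return np.concatenate([(proj(n,P(m))-u).ravel() for n,m,u in pts])
    r=least_squares(res,x0,loss="soft_l1");return r.x,np.abs(r.fun.reshape(-1,2)).round(1)
E
python3 - <<'E'
from fit import *
# plate
O=lambda a,b:(285+a/6,150+b/6); T=lambda a,b:(235+(a-360)/6,170+b/6)
m=lambda *a:np.array(a)/1000
pts=[("side",m(-50,80,12),O(132,72)),("side",m(50,80,12),O(286,147)),("side",m(50,-80,12),O(250,338)),("side",m(-50,-80,12),O(90,258)),("side",m(0,-60,12),O(175,270)),
("top",m(50,80,12),T(460,109)),("top",m(50,-80,12),T(737,183)),("top",m(-50,-80,12),T(690,330)),("top",m(-50,80,12),T(402,262)),("top",m(0,60,12),T(463,194)),("top",m(0,-60,12),T(678,251))]
def f(v): return lambda p:(R.from_euler("z",v[3])*R.from_euler("y",v[4])).apply(p)+v[:3]
x,e=fit(pts,f,[.5,.2,.07,0,.5]);print("plate",x.round(4),np.degrees(x[3:]),e.tolist())
rot=(R.from_euler("z",x[3])*R.from_euler("y",x[4])); print("handle",rot.apply([0,0,.036])+x[:3],"normal",rot.apply([0,0,1]))
for n in("side","top"):print(n,proj(n,f(x)(m(0,0,52))))
S=lambda a,b:(285+a/4,240+b/4); U=lambda a,b:(340+(a-400)/4,160+b/4)
pts=[("side",m(-30,60,80),S(100,101)),("side",m(-30,-60,80),S(139,240)),("side",m(-90,90,30),S(14,128)),("side",m(-90,-90,30),S(62,343)),("side",m(105,-90,30),S(350,287)),
("top",m(105,90,30),U(478,110)),("top",m(105,-90,30),U(692,91)),("top",m(-90,-90,30),U(716,318)),("top",m(-90,90,30),U(500,337)),("top",m(-30,60,30),U(531,265)),("top",m(-30,-60,30),U(676,251)),
("side",m(-30,60,30),S(102,144)),("side",m(-30,-60,30),S(140,289))]
def g(v): return lambda p:R.from_euler("z",v[3]).apply(p)+v[:3]
y,e=fit(pts,g,[.5,-.15,0,0]);print("fix",y.round(4),np.degrees(y[3]),e.tolist())
print("seat",g(y)(m(-30,0,44)))
lv=[("side",0,S(324,65)),("top",0,U(620,80))]
for a in(0,.1,.2):
    th=np.radians(70)-a; P=g(y)(m(70+80*np.cos(th),0,75+80*np.sin(th)));print(a,P,proj("side",P),lv[0][2],proj("top",P),lv[1][2])
print(tri([S(324,65)],[U(620,80)]))
E
```

```text
plate [ 0.5256  0.2061  0.0632 -0.2772  0.5212] [-15.88257064  29.8635115 ] [[0.0, 0.3], [0.3, 0.1], [0.6, 0.0], [0.4, 0.1], [0.2, 0.5], [0.4, 0.2], [0.0, 0.0], [0.2, 1.1], [0.4, 0.4], [0.3, 0.2], [0.1, 0.4]]
handle [0.54287906 0.20122433 0.09441965] normal [ 0.47892667 -0.13626835  0.86721403]
side [[322.58319433 175.58253248]]
top [[270.68648147 200.22062288]]
fix [ 0.496  -0.1909 -0.0038  0.0664] 3.803159123581585 [[0.0, 0.4], [0.1, 1.0], [0.7, 0.2], [0.9, 1.0], [0.5, 0.6], [0.4, 0.8], [0.1, 0.7], [0.1, 0.3], [0.4, 0.2], [0.2, 0.4], [0.9, 0.0], [0.2, 0.1], [0.0, 0.2]]
seat [ 0.46611038 -0.19290137  0.04023628]
0 [ 0.59319152 -0.18445361  0.14641169] [[362.3391744  256.13792205]] (366.0, 256.25) [[394.49552166 182.94864641]] (395.0, 180.0)
0.1 [ 0.60054362 -0.18396488  0.14330452] [[365.03546233 256.39163452]] (366.0, 256.25) [[394.03173152 180.67050007]] (395.0, 180.0)
0.2 [ 0.60754947 -0.18349916  0.13947727] [[367.57209602 256.84844507]] (366.0, 256.25) [[393.5308549  178.54543925]] (395.0, 180.0)
[[ 0.60230849 -0.18633697  0.14628735]]
```

```bash
cat >> h.py <<'E'
def plan(tp,tR,N,show=True,last=5):
    p,q,s=pose(); rv=(q.inv()*tR).as_rotvec(degrees=True)/N; d=(tp-p)/N
    print("clock",round(s["clock"],2),"gap",round(s["finger_gap"],4),"F",s["wrist_force"].round(1),"err mm",(1000*(tp-p)).round(1),"tot rot",(rv*N).round(1))
    for i in range(N):
        c=q*R.from_rotvec(rv*i,degrees=True)
        print((c.inv().apply(d)).round(4).tolist(),rv.round(1).tolist())
def mk(yaw,tilt): # tool frame: x along plate x, z = -normal
    rot=R.from_euler("z",yaw)*R.from_euler("y",tilt); return rot*R.from_euler("x",np.pi)
E
cat >> fit.py <<'E'
PY,PT=-.2772,np.radians(30)
prot=R.from_euler("z",PY)*R.from_euler("y",PT)
E
python3 - <<'E'
from fit import *
O=lambda a,b:(285+a/6,150+b/6); T=lambda a,b:(235+(a-360)/6,170+b/6)
m=lambda *a:np.array(a)/1000
pts=[("side",m(-50,80,12),O(132,72)),("side",m(50,80,12),O(286,147)),("side",m(50,-80,12),O(250,338)),("side",m(-50,-80,12),O(90,258)),("side",m(0,-60,12),O(175,270)),
("top",m(50,80,12),T(460,109)),("top",m(50,-80,12),T(737,183)),("top",m(-50,-80,12),T(690,330)),("top",m(-50,80,12),T(402,262)),("top",m(0,60,12),T(463,194)),("top",m(0,-60,12),T(678,251))]
def f(v): return lambda p:(R.from_euler("z",v[2])*R.from_euler("y",np.pi/6)).apply(p)+np.r_[v[:2],.067]
x,e=fit(pts,f,[.5,.2,0]);print("plate",x.round(4),e.max())
o=np.r_[x[:2],.067]
print("pregrasp",o+prot.apply([0,0,.12]),"grasp",o+prot.apply([0,0,.032]))
plan(o+prot.apply([0,0,.12]),mk(PY,PT),15)
E
```

```text
plate [ 0.5254  0.2047 -0.2769] 1.1
pregrasp [0.58307843 0.188295   0.17092305] grasp [0.54075811 0.2003362  0.09471281]
clock 0.1 gap 0.0853 F [-0.2 -0.1 -0.8] err mm [ 455.1 -371.8  -70.6] tot rot [ 24.4 -23.   90.6]
[-0.0174, 0.0351, 0.0047] [1.6, -1.5, 6.0]
[-0.0135, 0.0369, 0.0041] [1.6, -1.5, 6.0]
[-0.0094, 0.0382, 0.0034] [1.6, -1.5, 6.0]
[-0.0053, 0.039, 0.0025] [1.6, -1.5, 6.0]
[-0.0011, 0.0394, 0.0014] [1.6, -1.5, 6.0]
[0.0031, 0.0393, 0.0003] [1.6, -1.5, 6.0]
[0.0072, 0.0388, -0.001] [1.6, -1.5, 6.0]
[0.0112, 0.0378, -0.0023] [1.6, -1.5, 6.0]
[0.015, 0.0363, -0.0037] [1.6, -1.5, 6.0]
[0.0187, 0.0344, -0.0051] [1.6, -1.5, 6.0]
[0.022, 0.0321, -0.0066] [1.6, -1.5, 6.0]
[0.0251, 0.0294, -0.0081] [1.6, -1.5, 6.0]
[0.0278, 0.0263, -0.0096] [1.6, -1.5, 6.0]
[0.0301, 0.023, -0.0111] [1.6, -1.5, 6.0]
[0.032, 0.0194, -0.0125] [1.6, -1.5, 6.0]
```

Call:
{"api": "carry_out", "payload": {
  "moves": [1,-0.017,0.035,0.004,1.6,-1.5,6,1,-0.014,0.037,0.004,1.6,-1.5,6,1,-0.009,0.038,0.003,1.6,-1.5,6,1,-0.005,0.039,0.002,1.6,-1.5,6,1,-0.001,0.039,0.001,1.6,-1.5,6]
}}

```text
clock: 0.72
tcp_pos: [0.2798, 0.4345, 0.2177]
orientation: [-0.013, 0.914, 0.393, -0.098]
wrist_force: [1.0, 0.7, -0.2]
finger_gap: 0.0852
```

Call:
{"api": "carry_out", "payload": {
  "moves": [1,0.003,0.039,0,1.6,-1.5,6,1,0.007,0.039,-0.001,1.6,-1.5,6,1,0.011,0.038,-0.002,1.6,-1.5,6,1,0.015,0.036,-0.004,1.6,-1.5,6,1,0.019,0.034,-0.005,1.6,-1.5,6]
}}

```text
clock: 1.35
tcp_pos: [0.4337, 0.3046, 0.1914]
orientation: [-0.025, 0.974, 0.127, -0.187]
wrist_force: [0.7, -0.4, 0.2]
finger_gap: 0.0855
```

Run:
```python
from fit import *
plan(np.array([.5831,.1883,.1709]),mk(PY,PT),10)
```

```text
clock 1.35 gap 0.0855 F [ 0.7 -0.4  0.2] err mm [ 149.4 -116.3  -20.5] tot rot [ 7.9 -7.3 29.1]
[0.0112, 0.015, -0.0037] [0.8, -0.7, 2.9]
[0.0119, 0.0143, -0.004] [0.8, -0.7, 2.9]
[0.0125, 0.0137, -0.0043] [0.8, -0.7, 2.9]
[0.0131, 0.013, -0.0047] [0.8, -0.7, 2.9]
[0.0137, 0.0122, -0.005] [0.8, -0.7, 2.9]
[0.0143, 0.0114, -0.0054] [0.8, -0.7, 2.9]
[0.0147, 0.0106, -0.0057] [0.8, -0.7, 2.9]
[0.0152, 0.0098, -0.006] [0.8, -0.7, 2.9]
[0.0156, 0.0089, -0.0064] [0.8, -0.7, 2.9]
[0.0159, 0.008, -0.0067] [0.8, -0.7, 2.9]
```

Tracking works well; finish in one call.

Call:
{"api": "carry_out", "payload": {
  "moves": [1,0.023,0.03,-0.0075,1.6,-1.5,5.9,1,0.025,0.028,-0.009,1.6,-1.5,5.9,1,0.028,0.025,-0.0105,1.6,-1.5,5.9,1,0.03,0.022,-0.012,1.6,-1.5,5.9,1,0.032,0.017,-0.013,1.6,-1.5,5.9]
}}

```text
clock: 1.98
tcp_pos: [0.5891, 0.1809, 0.1673]
orientation: [-0.035, 0.953, -0.146, -0.262]
wrist_force: [1.3, -0.9, 0.1]
finger_gap: 0.085
```

Run:
```python
from fit import *
plan(np.array([.5408,.2003,.0947]),mk(PY,PT),5)
import cv2
s=env.read_camera("side");t=env.read_camera("top")
a=cv2.resize(s[130:230,270:370],None,fx=4,fy=4,interpolation=2);b=cv2.resize(t[140:240,220:320],None,fx=4,fy=4,interpolation=2)
cv2.imwrite("pics/pre.png",np.hstack([a,b])[:,:,::-1])
```

```text
clock 1.98 gap 0.085 F [ 1.3 -0.9  0.1] err mm [-48.3  19.4 -72.6] tot rot [-0.2  0.6 -1.5]
[-0.0015, -0.001, 0.0178] [-0.0, 0.1, -0.3]
[-0.0016, -0.001, 0.0178] [-0.0, 0.1, -0.3]
[-0.0016, -0.001, 0.0178] [-0.0, 0.1, -0.3]
[-0.0016, -0.001, 0.0178] [-0.0, 0.1, -0.3]
[-0.0017, -0.0011, 0.0178] [-0.0, 0.1, -0.3]
```

View pics/pre.png

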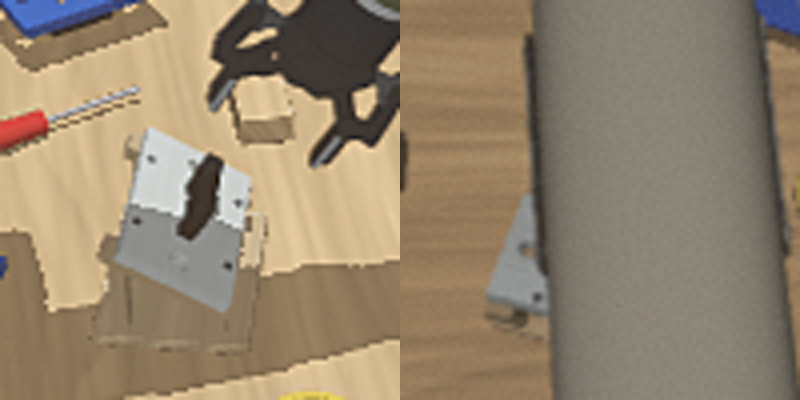

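The side crop shows the jaw tips at about (324,156) and (350,170), straddling the handle axis, with the handle at (320,179). That agrees with the estimate, so I go down.

Call:
{"api": "carry_out", "payload": {
  "moves": [1,-0.006,-0.004,0.006,0,0.5,-1.5,1,-0.002,-0.001,0.021,0,0,0,1,0,0,0.021,0,0,0,1,0,0,0.021,0,0,0,1,0,0,0.014,0,0,0]
}}

```text
clock: 2.7
tcp_pos: [0.5433, 0.1972, 0.0919]
orientation: [-0.038, 0.956, -0.134, -0.259]
wrist_force: [0.8, 0.4, 0.2]
finger_gap: 0.0851
```

Run:
```python
from fit import *
plan(np.array([.5408,.2003,.0947]),mk(PY,PT),1)
import cv2
s=env.read_camera("side")
cv2.imwrite("pics/g.png",cv2.resize(s[140:220,270:370],None,fx=6,fy=6,interpolation=2)[:,:,::-1])
```

```text
clock 2.7 gap 0.0851 F [0.8 0.4 0.2] err mm [-2.5  3.1  2.8] tot rot [-0.2  0.3 -0. ]
[-0.0042, -0.0023, -0.0007] [-0.2, 0.3, -0.0]
```

View pics/g.png

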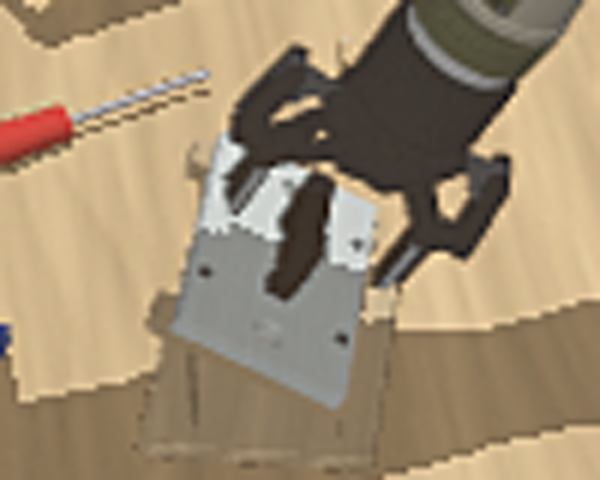

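The handle at about (320,179) lies between the finger tips at (309,174) and (333,187). I make a small correction, then close.

Call:
{"api": "carry_out", "payload": {
  "moves": [1,-0.004,-0.002,-0.0005,0,0,0,0,0,0,0,0,0,0,-0.5,0,0,0,0,0,0,-1,0,0,0,0,0,0,-1,0,0,0,0,0,0],
  "squeeze": 70
}}

```text
clock: 3.38
tcp_pos: [0.5406, 0.2009, 0.0948]
orientation: [-0.038, 0.956, -0.133, -0.258]
wrist_force: [1.1, -0.1, -6.2]
finger_gap: 0.015
```

Call:
{"api": "carry_out", "payload": {
  "moves": [-1,0,0,0,0,0,0,-1,0,0,0,0,0,0,-1,0,0,0,0,0,0,-1,0,0,0,0,0,0,-1,0,0,-0.004,0,0,0]
}}

```text
clock: 4.0
tcp_pos: [0.5424, 0.2001, 0.0972]
orientation: [-0.038, 0.956, -0.133, -0.259]
wrist_force: [-0.4, -0.1, -5.9]
finger_gap: 0.0154
```

Call:
{"api": "carry_out", "payload": {
  "moves": [-1,0,0,-0.012,0,0,0,-1,0,0,-0.02,0,0,0,-1,0,0,-0.025,0,0,0,-1,0,0,-0.025,0,0,0,-1,0,0,-0.025,0,0,0]
}}

```text
clock: 4.62
tcp_pos: [0.5957, 0.1838, 0.1906]
orientation: [-0.037, 0.956, -0.133, -0.261]
wrist_force: [1.2, 1.0, -5.4]
finger_gap: 0.0152
```

Run:
```python
from fit import *
# level, over the fixture: seat (-30,0), plate origin 0.12 above bench; TCP .030 above underside
plan(np.array([.4661,-.1929,.20]),mk(.0664,0),15)
import cv2
s=env.read_camera("side")
cv2.imwrite("pics/l.png",cv2.resize(s[110:230,270:400],None,fx=5,fy=5,interpolation=2)[:,:,::-1])
```

```text
clock 4.62 gap 0.0152 F [ 1.2  1.  -5.4] err mm [-129.6 -376.7    9.4] tot rot [ -5.3  30.2 -19.2]
[-0.0016, 0.0265, 0.0002] [-0.4, 2.0, -1.3]
[-0.0022, 0.0265, 0.0003] [-0.4, 2.0, -1.3]
[-0.0028, 0.0264, 0.0004] [-0.4, 2.0, -1.3]
[-0.0034, 0.0263, 0.0004] [-0.4, 2.0, -1.3]
[-0.004, 0.0263, 0.0004] [-0.4, 2.0, -1.3]
[-0.0046, 0.0262, 0.0005] [-0.4, 2.0, -1.3]
[-0.0052, 0.0261, 0.0004] [-0.4, 2.0, -1.3]
[-0.0058, 0.0259, 0.0004] [-0.4, 2.0, -1.3]
[-0.0064, 0.0258, 0.0004] [-0.4, 2.0, -1.3]
[-0.007, 0.0256, 0.0003] [-0.4, 2.0, -1.3]
[-0.0075, 0.0255, 0.0002] [-0.4, 2.0, -1.3]
[-0.0081, 0.0253, 0.0001] [-0.4, 2.0, -1.3]
[-0.0087, 0.0251, -0.0001] [-0.4, 2.0, -1.3]
[-0.0092, 0.0249, -0.0002] [-0.4, 2.0, -1.3]
[-0.0098, 0.0247, -0.0004] [-0.4, 2.0, -1.3]
```

View pics/l.png

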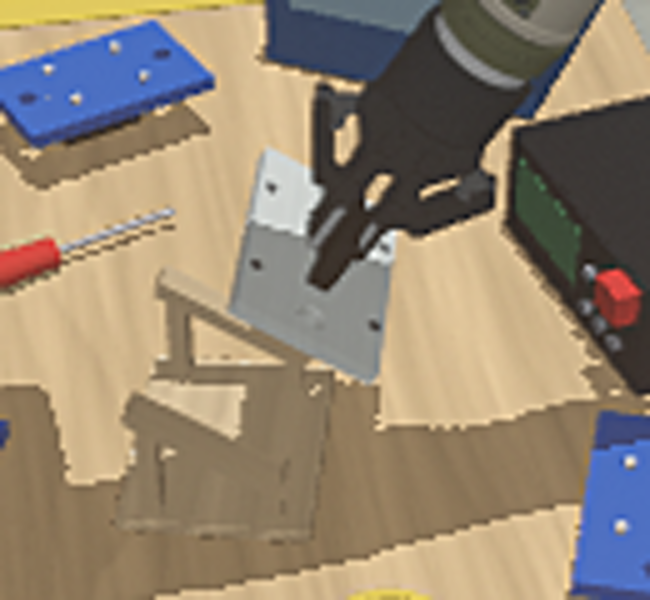

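The plate at about (332,160) is held square to the gripper and clear of the rest. Now I level and carry.

Call:
{"api": "carry_out", "payload": {
  "moves": [-1,-0.002,0.025,0,-0.5,2.5,-1.5,-1,-0.002,0.026,0,-0.5,2.5,-1.5,-1,-0.003,0.026,0,-0.5,2.5,-1.5,-1,-0.003,0.026,0,-0.5,2.5,-1.5,-1,-0.004,0.026,0,-0.5,2.5,-1.5]
}}

```text
clock: 5.3
tcp_pos: [0.557, 0.0574, 0.1943]
orientation: [-0.018, 0.986, -0.065, -0.151]
wrist_force: [-0.0, -0.3, -5.1]
finger_gap: 0.015
```

Call:
{"api": "carry_out", "payload": {
  "moves": [-1,-0.0046,0.026,0,-0.4,2.4,-1.5,-1,-0.0052,0.026,0,-0.4,2.4,-1.5,-1,-0.0058,0.026,0,-0.4,2.4,-1.5,-1,-0.0064,0.026,0,-0.4,2.4,-1.5,-1,-0.007,0.026,0,-0.4,2.4,-1.5]
}}

```text
clock: 5.92
tcp_pos: [0.5136, -0.0731, 0.1979]
orientation: [-0.004, 0.999, 0.003, -0.046]
wrist_force: [0.1, -0.7, -6.0]
finger_gap: 0.015
```

Run:
```python
from fit import *
plan(np.array([.4661,-.1929,.18]),mk(.0664,0),5)
```

```text
clock 5.92 gap 0.015 F [ 0.1 -0.7 -6. ] err mm [ -47.5 -119.8  -17.9] tot rot [-0.7  5.2 -3.5]
[-0.0093, 0.0239, 0.0042] [-0.1, 1.0, -0.7]
[-0.0096, 0.0238, 0.0041] [-0.1, 1.0, -0.7]
[-0.01, 0.0237, 0.004] [-0.1, 1.0, -0.7]
[-0.0104, 0.0236, 0.0039] [-0.1, 1.0, -0.7]
[-0.0107, 0.0234, 0.0037] [-0.1, 1.0, -0.7]
```

Call:
{"api": "carry_out", "payload": {
  "moves": [-1,-0.012,0.03,0.005,-0.2,1.5,-1,-1,-0.012,0.03,0.005,-0.2,1.5,-1,-1,-0.011,0.025,0.004,-0.2,1.2,-0.8,-1,-0.008,0.016,0.003,-0.1,1,-0.7,-1,-0.004,0.006,0.001,0,0,0]
}}

```text
clock: 6.55
tcp_pos: [0.4615, -0.183, 0.1807]
orientation: [-0.003, 0.999, 0.033, -0.002]
wrist_force: [-0.4, 0.1, -6.1]
finger_gap: 0.0145
```

Run:
```python
from fit import *
plan(np.array([.4661,-.1929,.14]),mk(.0664,0),3)
import cv2
def g(im,x,y,w,h,k):
    c=cv2.resize(im[y:y+h,x:x+w],None,fx=k,fy=k,interpolation=cv2.INTER_CUBIC).copy()
    for i in range(0,w,10):
        cv2.line(c,(i*k,0),(i*k,6),(255,0,0),1)
        if (x+i)%20==0: cv2.putText(c,str(x+i),(i*k,18),0,.35,(255,0,0),1)
    for i in range(0,h,10):
        cv2.line(c,(0,i*k),(6,i*k),(255,0,0),1)
        if (y+i)%20==0: cv2.putText(c,str(y+i),(8,i*k+4),0,.35,(255,0,0),1)
    return c
s=env.read_camera("side")
cv2.imwrite("pics/o.png",g(s,270,200,125,135,4)[:,:,::-1]) if 0 else cv2.imwrite("pics/o.png",g(s,275,205,110,120,5)[:,:,::-1])
```

```text
clock 6.55 gap 0.0145 F [-0.4  0.1 -6.1] err mm [  4.6  -9.9 -40.7] tot rot [-0.3  0.2 -0. ]
[0.0014, 0.0035, 0.0136] [-0.1, 0.1, -0.0]
[0.0014, 0.0034, 0.0136] [-0.1, 0.1, -0.0]
[0.0013, 0.0034, 0.0136] [-0.1, 0.1, -0.0]
```

View pics/o.png

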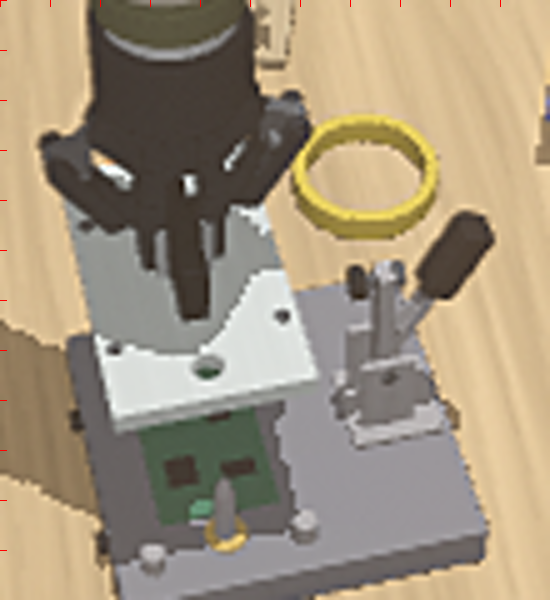

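The plate at (315,270) hangs level over the fixture, with its near hole at (316.6,278.4) and the near pin's tip at (319.6,300.6). I compare hole and pins in the same view so that calibration bias cancels.

Run:
```python
from fit import *
p,q,s=pose()
o=np.array([.5254,.2047,.0675]);print("tcp in plate",prot.inv().apply(np.array([.5406,.2009,.0948])-o))
yaw=np.arctan2(*q.as_matrix()[:2,0][::-1]);print("yaw",yaw,np.degrees(yaw))
z=p[2]-.032+.012
Rz=R.from_euler("z",yaw)
h=onz("side",(275+208/5,205+367/5),z); c1=onz("side",(298,288.2),z); c2=onz("side",(338.4,280.2),z)
for n,v,l in(("hole",h,(0,-.06,0)),("c-",c1,(-.05,-.08,0)),("c+",c2,(.05,-.08,0))):
    print(n,v, "origin by it rel tcp (plate axes,mm)",(1000*Rz.inv().apply(v-Rz.apply(l)-p)[:2]).round(1))
a=onz("side",(310,265.2),.08);b=onz("side",(319.8,300.2),.08);print("pins side",a,b,"mid",(a+b)/2,"len",np.linalg.norm(a-b),"ang",np.degrees(np.arctan2(*( (a-b)*[-1,1,0])[:2])))
a=onz("top",(372.75,226.2),.03);b=onz("top",(409,222.8),.03);print("rings top",a,b,"mid",(a+b)/2,np.linalg.norm(a-b),np.degrees(np.arctan2(*( (a-b)*[-1,1,0])[:2])))
a=onz("side",(285+102/4,240+144/4),.03);b=onz("side",(285+140/4,240+289/4),.03);print("rings side",a,b,"mid",(a+b)/2)
```

```text
tcp in plate [-8.83289945e-05  5.04750156e-04  3.14723279e-02]
yaw 0.06573324156430671 3.766237315348696
hole [ 0.46588569 -0.2447794   0.16060932] origin by it rel tcp (plate axes,mm) [ 0.5 -1.6]
c- [ 0.41825394 -0.26557422  0.16060932] origin by it rel tcp (plate axes,mm) [1.6 0.7]
c+ [ 0.5166941  -0.25906097  0.16060932] origin by it rel tcp (plate axes,mm) [0.3 0.8]
pins side [ 0.46165909 -0.1373459   0.08      ] [ 0.47064626 -0.25301097  0.08      ] mid [ 0.46615268 -0.19517844  0.08      ] len 0.11601369498561961 ang 4.442950864224901
rings top [ 0.46093573 -0.13295771  0.03      ] [ 0.4697888  -0.25464058  0.03      ] mid [ 0.46536227 -0.19379915  0.03      ] 0.12200449791888364 4.16123862707119
rings side [ 0.46143734 -0.13556203  0.03      ] [ 0.46962307 -0.25590005  0.03      ] mid [ 0.4655302  -0.19573104  0.03      ]
```

Call:
{"api": "carry_out", "payload": {
  "moves": [-1,0.002,0.006,0.012,0,0,-0.2,-1,0.0015,0.004,0.015,-0.1,0.1,0,-1,0,0.001,0.015,-0.1,0.1,0,-1,0,0,0.008,0,0,0,-1,0,0,0,0,0,0]
}}

```text
clock: 7.22
tcp_pos: [0.4662, -0.1919, 0.1254]
orientation: [-0.002, 0.999, 0.036, -0.002]
wrist_force: [-0.4, 0.2, -6.2]
finger_gap: 0.0149
```

Run:
```python
from fit import *
plan(np.array([.4657,-.1945,.12]),mk(.070,0),1)
import cv2
s=env.read_camera("side")
cv2.imwrite("pics/o2.png",cv2.resize(s[240:340,280:380],None,fx=6,fy=6,interpolation=2)[:,:,::-1])
```

```text
clock 7.22 gap 0.0149 F [-0.4  0.2 -6.2] err mm [-0.5 -2.6 -5.4] tot rot [-0.3  0.2  0.1]
[-0.0006, 0.0025, 0.0054] [-0.3, 0.2, 0.1]
```

View pics/o2.png

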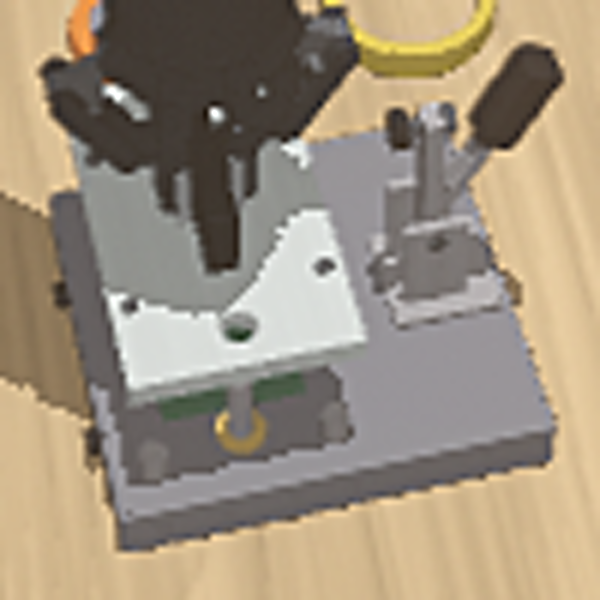

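The hole at (320,294) lines up in x with the pin shaft at column 320. I apply the 2.5 mm y correction and lower, watching forces.

Call:
{"api": "carry_out", "payload": {
  "moves": [-1,-0.0005,0.0027,0.002,-0.3,0.2,0.1,-1,0,0,0.005,0,0,0,-1,0,0,0.006,0,0,0,-1,0,0,0.006,0,0,0,-1,0,0,0.004,0,0,0]
}}

```text
clock: 7.9
tcp_pos: [0.4672, -0.1955, 0.1028]
orientation: [0.002, 0.999, 0.035, 0.002]
wrist_force: [0.1, 0.1, -6.4]
finger_gap: 0.0153
```

Run:
```python
from fit import *
plan(np.array([.4657,-.1945,.0755]),mk(.070,0),1);print(pose()[2]["ft_torque"].round(2))
p,q,s=pose()
im=env.read_camera("side")
cv2.imwrite("pics/o3.png",cv2.resize(im[240:340,280:380],None,fx=6,fy=6,interpolation=2)[:,:,::-1])
```

```text
clock 7.9 gap 0.0153 F [ 0.1  0.1 -6.4] err mm [ -1.5   1.  -27.3] tot rot [ 0.2 -0.2  0. ]
[-0.0015, -0.0012, 0.0273] [0.2, -0.2, 0.0]
[ 0.07  0.01 -0.03]
```

Call:
{"api": "carry_out", "payload": {
  "moves": [-1,-0.0008,-0.0005,0.004,0.1,-0.1,0,-1,0,0,0.005,0,0,0,-1,0,0,0.005,0,0,0,-1,0,0,0.004,0,0,0,-1,0,0,0.003,0,0,0]
}}

```text
clock: 8.57
tcp_pos: [0.4662, -0.1949, 0.08]
orientation: [0.0, 0.999, 0.035, 0.0]
wrist_force: [-0.3, -0.2, -6.4]
finger_gap: 0.0145
```

Run:
```python
from fit import *
plan(np.array([.466,-.195,.0755]),mk(.070,0),1);print(pose()[2]["ft_torque"].round(2))
```

```text
clock 8.57 gap 0.0145 F [-0.3 -0.2 -6.4] err mm [-0.2 -0.1 -4.5] tot rot [ 0. -0.  0.]
[-0.0002, 0.0, 0.0045] [0.0, -0.0, 0.0]
[0.04 0.08 0.02]
```

Perfectly free. Only the last 4–5 mm remain.

Call:
{"api": "carry_out", "payload": {
  "moves": [-1,0,0,0.002,0,0,0,-1,0,0,0.0015,0,0,0,-1,0,0,0.001,0,0,0,-1,0,0,0.001,0,0,0,-1,0,0,0.001,0,0,0]
}}

```text
clock: 9.2
tcp_pos: [0.4665, -0.1951, 0.075]
orientation: [0.001, 0.999, 0.035, 0.001]
wrist_force: [-3.6, 1.6, 7.0]
finger_gap: 0.015
```

Contact reached at z = 0.075 with about 13 N against the posts. Release and retract.

Call:
{"api": "carry_out", "payload": {
  "moves": [-0.4,0,0,0,0,0,0,-0.2,0,0,0,0,0,0,-0.2,0,0,0,0,0,0,-0.2,0,0,-0.005,0,0,0,-0.2,0,0,-0.015,0,0,0]
}}

```text
clock: 9.82
tcp_pos: [0.4682, -0.1962, 0.0969]
orientation: [0.002, 0.999, 0.035, 0.003]
wrist_force: [-0.1, -1.0, -0.4]
finger_gap: 0.0344
```

Call:
{"api": "carry_out", "payload": {
  "moves": [-0.2,0,0,-0.03,0,0,0,-0.2,0,0,-0.04,0,0,0,-0.2,0,0,-0.04,0,0,0,-0.5,0,0,-0.03,0,0,0,-1,0,0,-0.01,0,0,0]
}}

```text
clock: 10.45
tcp_pos: [0.4675, -0.1957, 0.2568]
orientation: [0.003, 0.999, 0.035, 0.004]
wrist_force: [-0.4, 0.0, -0.6]
finger_gap: 0.004
```

Run:
```python
from fit import *
p,q,s=pose();print(p,s["wrist_force"],s["finger_gap"])
im=env.read_camera("side")
cv2.imwrite("pics/o4_raw.png",im[:,:,::-1])
cv2.imwrite("pics/o4.png",cv2.resize(im[225:340,280:385],None,fx=5,fy=5,interpolation=2)[:,:,::-1])
Rz=R.from_euler("z",.07);seat=np.array([.466,-.195,.044])
for l in((0,-.06,.036),(0,.06,.036),(0,-.06,.012),(-.05,-.08,.012),(.05,-.08,.012),(.05,.08,.012),(-.05,.08,.012)):
    print(l,((proj("side",seat+Rz.apply(l))[0]-[280,225])*5).round(0))
```

```text
[ 0.46746367 -0.19565517  0.25677055] [-0.40304112  0.03134918 -0.59455429] 0.00400390460408713
(0, -0.06, 0.036) [199. 379.]
(0, 0.06, 0.036) [150. 198.]
(0, -0.06, 0.012) [200. 406.]
(-0.05, -0.08, 0.012) [112. 459.]
(0.05, -0.08, 0.012) [304. 419.]
(0.05, 0.08, 0.012) [231. 181.]
(-0.05, 0.08, 0.012) [ 56. 215.]
```

View pics/o4.png

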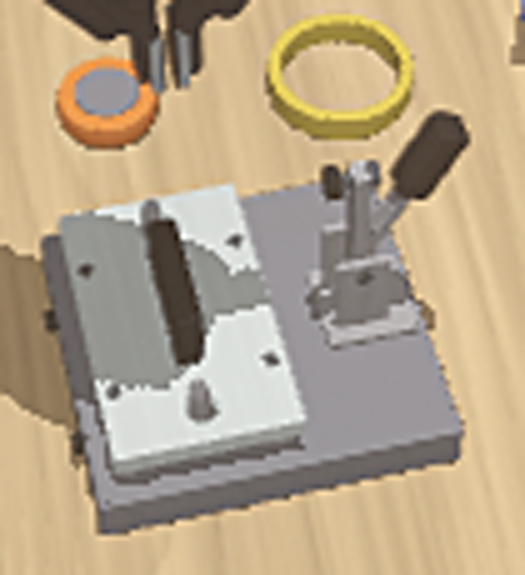

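The plate lies home: both pins stand out of it, and its edges match the predicted seat outline within about 1 px. Next I locate the raised arm and plan the lever push with shut fingers.

```bash
cat > lev.py <<'E'
from fit import *
YW=.068;Rz=R.from_euler("z",YW);H=np.array([.466,-.195,.075])+Rz.apply([.1,0,0])
def tcp(th,r=.088,hx=.0145):
    th=np.radians(th);u=np.array([np.cos(th),0,np.sin(th)]);n=np.array([-np.sin(th),0,np.cos(th)])
    return H+Rz.apply(r*u+.010*n+np.array([-hx,0,.011]))
E
python3 - <<'E'
from lev import *
S=lambda a,b:(280+a/5,225+b/5);U=lambda a,b:(340+(a-400)/4,160+b/4)
X=tri([S(330,180),S(365,165),S(430,155)],[U(567,98),U(582,100),U(620,80)])
print("pad,lugtop,grip in fixture mm",(1000*(Rz.inv().apply(X-H)+[.07,0,.075])).round())
for th in(66,60,50,40,30,20,10,0):print(th,tcp(th).round(4),)
p,q,s=pose();print(p)
plan(tcp(66)+Rz.apply([-.008,0,.02]),mk(YW,0),5)
E
```

```text
pad,lugtop,grip in fixture mm [[ 80.  35.  97.]
 [ 87.  25. 116.]
 [107.  -0. 147.]]
66 [ 0.5779 -0.1874  0.1705]
60 [ 0.5866 -0.1868  0.1672]
50 [ 0.6001 -0.1859  0.1598]
40 [ 0.6121 -0.185   0.1502]
30 [ 0.6223 -0.1844  0.1387]
20 [ 0.6304 -0.1838  0.1255]
10 [ 0.636  -0.1834  0.1111]
0 [ 0.6391 -0.1832  0.096 ]
[ 0.46763851 -0.19576047  0.25717133]
clock 10.5 gap -0.0001 F [0.5 0.3 0.8] err mm [102.3   7.8 -66.7] tot rot [ 0.4 -0.5  0.2]
[0.0204, -0.0002, 0.0135] [0.1, -0.1, 0.0]
[0.0204, -0.0002, 0.0135] [0.1, -0.1, 0.0]
[0.0204, -0.0002, 0.0135] [0.1, -0.1, 0.0]
[0.0205, -0.0002, 0.0134] [0.1, -0.1, 0.0]
[0.0205, -0.0002, 0.0134] [0.1, -0.1, 0.0]
```

Call:
{"api": "carry_out", "payload": {
  "moves": [-1,0.02,0,0.0135,0.1,-0.1,0,-1,0.021,0,0.0135,0.1,-0.1,0,-1,0.021,0,0.0135,0.1,-0.1,0,-1,0.021,0,0.013,0,0,0,-1,0.012,0,0.01,0,0,0]
}}

```text
clock: 11.12
tcp_pos: [0.5629, -0.1885, 0.189]
orientation: [-0.0, 0.999, 0.035, -0.0]
wrist_force: [-0.6, -0.5, 0.1]
finger_gap: 0.0002
```

Run:
```python
from lev import *
for th in (60,50,40): plan(tcp(th),mk(YW,0),1)
im=env.read_camera("side")
cv2.imwrite("pics/o5.png",cv2.resize(im[215:335,290:390],None,fx=5,fy=5,interpolation=2)[:,:,::-1])
```

```text
clock 11.12 gap 0.0002 F [-0.6 -0.5  0.1] err mm [ 23.6   1.7 -21.8] tot rot [-0.   0.   0.1]
[0.0237, -0.0, 0.0218] [-0.0, 0.0, 0.1]
clock 11.12 gap 0.0002 F [-0.6 -0.5  0.1] err mm [ 37.2   2.6 -29.2] tot rot [-0.   0.   0.1]
[0.0373, 0.0, 0.0292] [-0.0, 0.0, 0.1]
clock 11.12 gap 0.0002 F [-0.6 -0.5  0.1] err mm [ 49.2   3.4 -38.8] tot rot [-0.   0.   0.1]
[0.0493, 0.0, 0.0388] [-0.0, 0.0, 0.1]
```

View pics/o5.png

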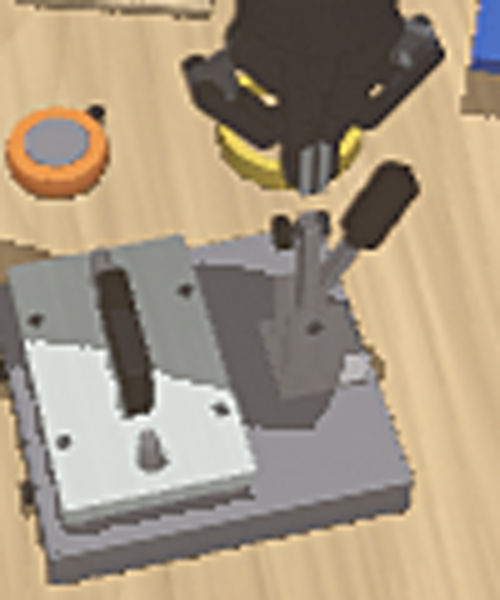

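The shut tips at about (353,251) hang just left of and above the lever grip at (366,256), clear of the raised arm at (352,258). I swing the lever in steps.

Call:
{"api": "carry_out", "payload": {
  "moves": [-1,0.012,0,0.011,0,0,0,-1,0.012,0,0.011,0,0,0,-1,0.0075,0,0.004,0,0,0,-1,0.007,0,0.004,0,0,0,-1,0.006,0,0.005,0,0,0]
}}

```text
clock: 11.8
tcp_pos: [0.609, -0.185, 0.151]
orientation: [-0.001, 0.999, 0.034, -0.001]
wrist_force: [-1.1, 0.3, 2.9]
finger_gap: 0.0
```

Run:
```python
from lev import *
for th in (40,30,20): plan(tcp(th),mk(YW,0),1)
```

```text
clock 11.8 gap 0.0 F [-1.1  0.3  2.9] err mm [ 3.1 -0.  -0.8] tot rot [-0.1  0.1  0. ]
[0.0031, 0.0002, 0.0008] [-0.1, 0.1, 0.0]
clock 11.8 gap 0.0 F [-1.1  0.3  2.9] err mm [ 13.3   0.7 -12.4] tot rot [-0.1  0.1  0. ]
[0.0134, 0.0003, 0.0123] [-0.1, 0.1, 0.0]
clock 11.8 gap 0.0 F [-1.1  0.3  2.9] err mm [ 21.4   1.2 -25.5] tot rot [-0.1  0.1  0. ]
[0.0215, 0.0003, 0.0255] [-0.1, 0.1, 0.0]
```

Pushing with ~3 N as expected.

Call:
{"api": "carry_out", "payload": {
  "moves": [-1,0.007,0,0.006,0,0,0,-1,0.0065,0,0.0065,0,0,0,-1,0.0045,0,0.0065,0,0,0,-1,0.004,0,0.007,0,0,0,-1,0.003,0,0.007,0,0,0]
}}

```text
clock: 12.42
tcp_pos: [0.6357, -0.1832, 0.116]
orientation: [-0.0, 0.999, 0.034, -0.001]
wrist_force: [-1.2, -0.8, 2.4]
finger_gap: 0.0
```

Run:
```python
from lev import *
for th in (10,0): plan(tcp(th),mk(YW,0),1)
```

```text
clock 12.43 gap 0.0 F [-1.2 -0.8  2.4] err mm [ 0.4 -0.2 -4.9] tot rot [-0.1  0.1  0. ]
[0.0004, 0.0003, 0.0049] [-0.1, 0.1, 0.0]
clock 12.43 gap 0.0 F [-1.2 -0.8  2.4] err mm [  3.4  -0.  -20. ] tot rot [-0.1  0.1  0. ]
[0.0035, 0.0003, 0.02] [-0.1, 0.1, 0.0]
```

Call:
{"api": "carry_out", "payload": {
  "moves": [-1,0.001,0,0.006,0,0,0,-1,0.001,0,0.006,0,0,0,-1,0.001,0,0.004,0,0,0,-1,0,0,0.002,0,0,0,-1,0,0,0.001,0,0,0]
}}

```text
clock: 13.05
tcp_pos: [0.6404, -0.1829, 0.096]
orientation: [-0.0, 0.999, 0.035, 0.001]
wrist_force: [-0.9, 1.2, 7.2]
finger_gap: -0.0
```

Call:
{"api": "carry_out", "payload": {
  "moves": [-1,0,0,0.0015,0,0,0,-1,0,0,0.0015,0,0,0,-1,0,0,0.0015,0,0,0,-1,0,0,0.0015,0,0,0,-1,0,0,0.0015,0,0,0]
}}

```text
clock: 13.68
tcp_pos: [0.6403, -0.1829, 0.0959]
orientation: [0.001, 0.999, 0.035, 0.003]
wrist_force: [-1.1, 1.8, 7.6]
finger_gap: -0.0001
```

Call:
{"api": "carry_out", "payload": {
  "moves": [-1,0,0,0.003,0,0,0,-1,0,0,0.003,0,0,0,-1,0,0,0.003,0,0,0,-1,0,0,0.003,0,0,0,-1,0,0,0.003,0,0,0]
}}

```text
clock: 14.3
tcp_pos: [0.6403, -0.1829, 0.0958]
orientation: [0.003, 0.999, 0.035, 0.007]
wrist_force: [-5.2, 2.8, 15.1]
finger_gap: -0.0
```

Call:
{"api": "carry_out", "payload": {
  "moves": [-1,0,0,-0.01,0,0,0,-1,0,0,-0.03,0,0,0,-1,0,0,-0.04,0,0,0,-1,0,0,-0.04,0,0,0,-1,0,0.03,-0.04,0,0,0]
}}

```text
clock: 14.92
tcp_pos: [0.637, -0.2099, 0.257]
orientation: [0.001, 0.999, 0.036, 0.002]
wrist_force: [1.1, -0.5, -0.9]
finger_gap: 0.0001
```

Call:
{"api": "carry_out", "payload": {
  "moves": [-1,-0.04,-0.05,-0.02,0,0,0,-1,-0.04,-0.06,-0.02,0,0,0,-1,-0.04,-0.06,0,0,0,0,-1,-0.04,-0.06,0,0,0,0,-1,-0.03,-0.05,0,0,0,0]
}}

```text
clock: 15.55
tcp_pos: [0.4487, 0.0296, 0.2925]
orientation: [0.003, 1.0, 0.031, 0.005]
wrist_force: [1.3, -0.4, 1.0]
finger_gap: -0.0002
```

Run:
```python
from lev import *
p,q,s=pose();print(p,s["wrist_force"])
S=lambda im,x,y,w,h,k:cv2.resize(im[y:y+h,x:x+w],None,fx=k,fy=k,interpolation=2)
a=env.read_camera("side");b=env.read_camera("top")
cv2.imwrite("pics/end.png",np.hstack([S(a,285,225,100,120,4),S(b,340,140,100,120,4)])[:,:,::-1])
P=H+Rz.apply([.08,0,0]);print("closed grip",(proj("side",P)-[285,225])*4,(proj("top",P)-[340,140])*4+[400,0])
```

```text
[0.44869524 0.02960817 0.29251976] [ 1.293692   -0.36954706  0.96787453]
closed grip [[380.03075477 180.72036647]] [[594.36046737 116.92310656]]
```

View pics/end.png

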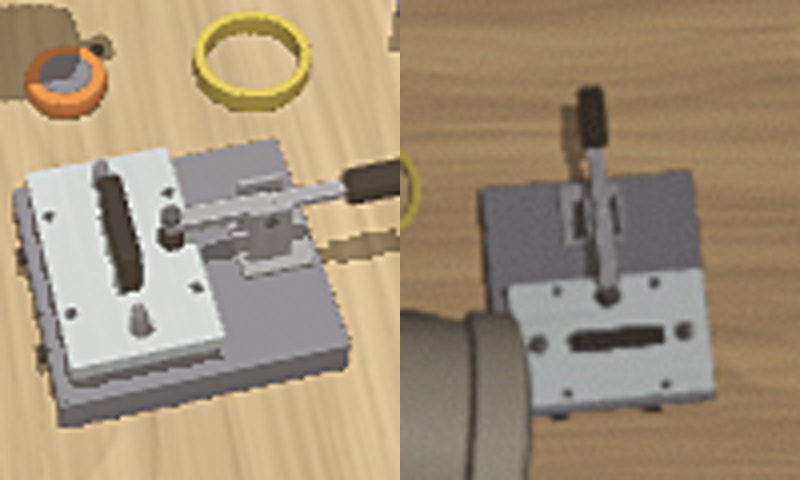

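The lever lies flat: the grip's centre is at about (380,180) in the crop, as predicted for closed. The clamp pad stands on the plate at crop (171,235), and the plate is home. The robot is clear.

```bash
python3 -c "
from h import *
print(env.hand_in())"
```

```text
the job is handed in; nothing more can be done
None
```

The plate is home on the four stop posts, and the clamp lever is pressed flat with its pad holding the plate down. I let go of everything and handed the job in at about 15.6 s on the robot's clock.

- **Plate:** I gripped it by the handle, lifted it square off the rest, levelled it and lowered it over both pins. There was no contact force until the posts, where it settled with about 13 N. After release, both pins stood out of the top and the edges matched the predicted seat outline to about 1 px.
- **Clamp:** I pushed the lever down with the shut fingertips at about 3 N to a firm stop, then to about 15 N to confirm it would go no further. The stop height was 96 mm against 96 mm predicted for closed. The last picture shows the lever flat and the pad on the plate. The stopwatch and tape, the only bystanders in it, looked undisturbed.
- **Checks that disagreed:** the first two-view fits put the heights about 4 mm lower than the text, so I used the text's heights. The side and top views put the pin midpoint 1–2 mm apart in y.
- **Not checked:** I did not look again at the other bystanders after the moves. The arm passed only high over the bench.

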